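Set the gas feed with the blue thumbwheel

ROBOT

A 7-joint arm with a two-finger parallel gripper is mounted at the origin on the work surface. World frame = base frame: x ahead of the robot, y to its left, z up, the work surface at z = 0. Lengths are in m, angles in degrees, forces in N, time in s.
With the tool pointing down it reaches from about 0.35 to 0.9 m from the base axis. Payload 8.1 kg.
Tool frame: the origin (TCP) lies at the very end of the fingers, on their centre line; the grasp point (between the pads) lies 19 mm behind it; z points along the fingers, y is the direction in which the jaws open and shut (so a half turn about z gives the same grasp; the last joint's range is limited). The gripper opens to 85 mm and grips with 20 to 120 N. Pads are 22 mm wide; open, the fingers measure 114 mm over their backs; the gripper's body (76 mm by 85 mm) begins 54 mm behind the grasp point. The pads swing forward as they close: fully open they stand 13 mm farther back than shut.
Start: joints at [62.246, 24.895, 1.432, 90.138, -0.665, 64.973, -4.303], TCP at [0.233, -0.58, 0.231] pointing down, gripper open.
Joint ranges: [-149.89, 149.89], [-25.12, 119.58], [-72.63, 75.52], [4.76, 147.25], [-75.54, 255.54], [6.69, 114.76], [-157.13, 157.13]. Speed limits (degrees/s): [127.2, 127.2, 172.46, 172.46, 180, 180, 180].

INTERFACE

Orientations are given as a 3x3 rotation matrix whose columns are the frame's x, y, z axes.
In Python, from plant import monitor, grab_frame, order, look_for gives the robot as it stands. The module is installed in compiled form; this text tells all that it offers.
- The arm moves only by the tool servo_tool, never from a script. Its argument "plan" is a list of rows, each a list of 5 numbers: the opening, from 0 (shut) to 1 (fully open), then the shift along the world's x, y, z in m, then the turn about the world's z in degrees. A call has 1 to 8 rows; each row is the pose to reach, as a shift and turn from the pose measured when the call began; what a row does not reach only later rows make up. A row lasts 1/12 s, in which the tool goes at most 41.7 mm and 7.16 degrees, less where a joint would pass 70% of its speed; a pose out of reach is approached as far as the arm can. A call with a gripper value outside its range is refused whole. The fingers move at their own pace and stop on an object; "force" is the grip in N (left out, the last holds). Time passes only in rows, so rows that repeat a pose let the fingers close. It gives the time, the measured TCP pose, the force and the opening at its end, in the units of the state.
- monitor.read_state(): the state, without advancing time (a new reading comes with each control period).
- grab_frame(name): name is "side" or "top" or "wrist"; returns a dict with "frame" (480x640x3 uint8, blue, green, red), "mtx" (3x3 intrinsics, pixels), "k1" (the pictures are not rectified: a ray, as slopes to the right and down, at radius r is drawn at 1 + k1 r^2 times it, then the intrinsics apply), "R" (3x3) and "t" (3): a world point X has camera coordinates R X + t; the wrist camera has in their place "mount" (4x4, takes a point from camera to tool coordinates, whose origin is the TCP and whose axes are the flange's). Camera axes: x right, y down, z forward; pixel columns grow to the right and rows downward; lengths in m; the calibration is good to about 2 mm. A picture is of the moment at which its call begins: read the wrist's pose just before it. There is no depth.
- order.finish_job(): hands the job in, once; it reports no verdict.
Trained networks look in the newest picture that a camera, given by its name, has taken for a name from the list of things; names that differ only in an ending like _2 or _b are one class to them, and where a whole thing is asked for, a point or a joint stands for the part that bears it (a point fixed in the world has none). Each returns a list of dicts, best first, with "score" (0 to 1); they miss things now and then, are a little off and sometimes report something else, mostly with a low value. They report only what shows in the picture. A call takes as long as a camera call.
- look_for(camera, label): "position" ([column, row] in pixels, amid what is visible of it).
The state is a dict: "clock": time; "qpos": joint angles; "dq": joint speeds; "tau": joint torques, N m; "position": TCP position; "tcp_rot": TCP orientation; "contact_force": force on the tool from outside, world axes, zero at the start; "moment": the same for the moment, N m; "grip_width": finger opening in m.
Only numpy, scipy, OpenCV 4.12 (cv2) and the standard library are available. Lean on these libraries where they do the work, as an engineer would, in place of code of your own. Each camera call takes 0.05 s, during which the arm holds its last target.

TASK

Before the reactor is started its gas feed has to be set. With a fingertip on the exposed rim, roll the blue thumbwheel until the red pointer on the scale of that same box stands inside the green band, then take the finger away. Leave the yellow wheel's setting as it is.

Things in the scene. Friction and masses are not known exactly. Their poses are not given: they have to be found in the camera images.
- blue_rim (a point): Top of the blue wheel's rim at rest (fixed point, box axes: x away from robot, y left, z up), 13 mm above the box's top. Wheel 80 mm dia, 26 wide, axle along y, sprung: sinks up to 8 mm when pressed (3 N at first, 7 N at the bottom). Press 5 mm down with shut fingers and draw up to 40 mm along x over this point: the rim follows (drag 1 N), stays. Lift, repeat. Rim to +x moves its pointer to +x.
- blue_pointer_mid (a point): Middle of the red pointer of the blue wheel's box: a red bar 3 mm wide across the white scale under a clear window, 66 mm to the wheel's -y side; its black frame stands 9 mm above the box's top and sinks with the pressed wheel. Geared to the wheel: moves along the box's x 1 mm per mm of rim travel, 120 mm in all. Starts on the -x side of the green band. Axes: the box's.
- blue_band_mid (a point): Middle of the green band on the same scale: flat, 20 mm long along x, 36 mm wide. Its place on the scale varies between starts; it does not move with the wheel. Axes: the box's. The box is grey, 210 (x) x 140 (y) x 75 mm high, aluminium top, fixed to the table, turned up to 20 degrees; wheel at x = 0, y = +30 mm from its centre.
- yellow_pointer_mid (a point): Middle of the red pointer on the other box, the same in every way but with a yellow wheel (rim 66 mm to the +y side of this scale line). The boxes may stand in either order, left or right. This pointer must stay where it is. Axes: that box's.

How it is judged (in metres and radians):
At the end, for the whole second after the job is handed in: The middle line of the blue wheel's red pointer stands inside the 20 mm green band (within 10 mm of the band's middle) and stays there (x of blue_pointer_mid in the frame of blue_band_mid between -0.0105 and 0.0105 m); the robot touches nothing.
It fails at once if the yellow wheel's pointer is moved more than 12 mm from its setting (distance of yellow_pointer_mid from where it was at the start of the episode above 0.012 m).
It also fails if it takes over 35 s, if anything falls off the work surface, if the arm or the gripper's body presses on something with over 40 N, if the wrist force passes 120 N, or if a joint passes its speed limit or range.

## Working session

There is one attempt and no reset: what is moved stays moved. The work goes in short steps, Python scripts to look and compute and a tool call to move; the robot and the scene stay as the last step left them, time stands still between calls to the robot, and variables do not carry over. Pictures are saved under pics/ and viewed, and the job is handed in when it is done.

Besides the shell and the picture viewer there is one more tool, called as name([rows], argument=value, ...), one row to a line, values as JSON. servo_tool: Moves the arm, as the interface text tells. Its arguments: {"type":"object","properties":{"plan":{"type":"array"},"force":{"type":"number"}},"required":["plan"]}

```bash
mkdir -p pics; cat > h.py <<'E'
import numpy as np, cv2
from plant import monitor, grab_frame, order, look_for
def ray(f,px):
    # returns origin, dir in world for fixed cam
    k=f['mtx'];d=np.array([(px[0]-k[0,2])/k[0,0],(px[1]-k[1,2])/k[1,1]])
    u=cv2.undistortPoints(np.array([[px]],float),np.array(k,float),np.array([f['k1'],0,0,0],float))[0,0]
    v=np.array([u[0],u[1],1.])
    if 'R' in f and f.get('R') is not None:
        R=np.array(f['R']);t=np.array(f['t']).ravel()
        return -R.T@t,R.T@v
    s=f['state'];M=np.array(f['mount']);T=np.array(s['tcp_rot'])
    return T@M[:3,3]+np.array(s['position']),T@M[:3,:3]@v
def atz(f,px,z):
    o,d=ray(f,px);return o+d*(z-o[2])/d[2]
def grab(n):
    s=monitor.read_state();f=grab_frame(n);f['state']=s;return f
E
python3 - <<'E'
from h import *
for n in ("top","side"):
    f=grab(n);cv2.imwrite(f'pics/{n}0.png',f['frame'])
    for l,z in (("blue_rim",.088),("blue_pointer_mid",.08),("blue_band_mid",.08),("yellow_pointer_mid",.08)):
        for r in look_for(n,l)[:3]: print(n,l,np.round(r['position'],1),round(r['score'],2),np.round(atz(f,r['position'],z),3))
s=monitor.read_state();print(s)
E
```

```text
top blue_rim [413.2 242. ] 0.95 [ 0.543 -0.148  0.088]
side blue_rim [355.4 344.6] 0.56 [ 0.52  -0.215  0.088]
{'clock': 0.5, 'qpos': array([62.24616248, 24.89768694,  1.43253635, 90.13977352, -0.66254915,
       64.97483295, -4.30394854]), 'dq': array([-0.00533669, -0.04933767,  0.00434293,  0.00570696, -0.00056286,
       -0.09765397, -0.0084837 ]), 'tau': array([-1.61586264e-03, -6.69759107e+01,  1.02299698e+00, -3.16326642e+01,
        1.55164918e-02,  3.48172820e-03, -7.70218116e-05]), 'position': array([ 0.23282147, -0.57999884,  0.23128001]), 'tcp_rot': array([[ 9.28030628e-01,  3.72503890e-01, -7.31336271e-05],
       [ 3.72503893e-01, -9.28030629e-01,  4.13152925e-05],
       [-5.24801388e-05, -6.55844177e-05, -9.99999996e-01]]), 'contact_force': array([-0.78475384,  0.57872099, -0.57412456]), 'moment': array([-0.02095791, -0.03379905,  0.01058215]), 'grip_width': 0.0856430151850038}
```

View pics/top0.png

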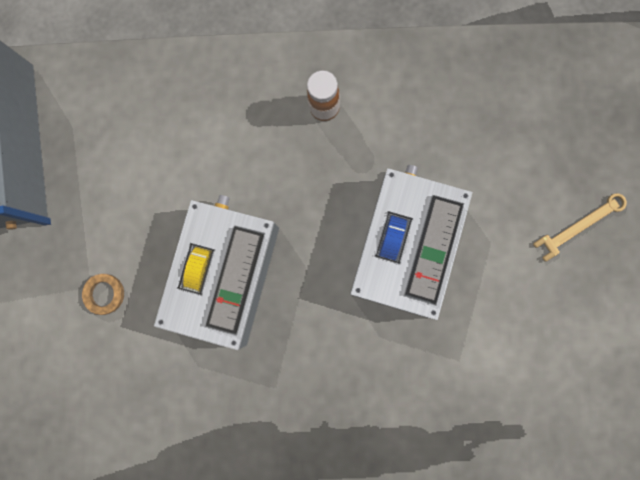

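View pics/side0.png

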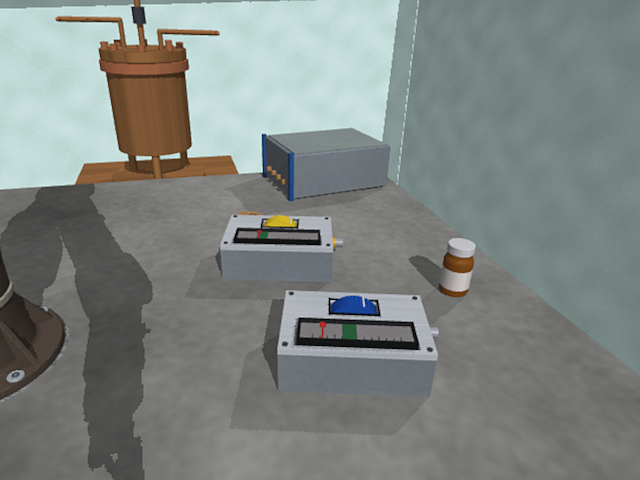

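The top view shows the blue box on the right: wheel at about (394,238), pointer at (428,277), green band at (432,255). The yellow box is on the left. The `look_for` hit at (413,242) is off the wheel, so I'll measure from the box corners and colours instead.

```bash
cat >> h.py <<'E'
def box(f):
    C=[atz(f,p,.075) for p in ((388,169.5),(471.5,191),(437,319.5),(352,295))]
    return C
def blob(im,lo,hi,roi):
    x0,y0,x1,y1=roi;h=cv2.cvtColor(im[y0:y1,x0:x1],cv2.COLOR_BGR2HSV)
    m=cv2.inRange(h,np.array(lo),np.array(hi));ys,xs=np.nonzero(m)
    return np.array([xs.mean()+x0,ys.mean()+y0]),len(xs)
E
python3 - <<'E'
from h import *
f=grab("top");C=box(f)
for c in C: print(np.round(c,4))
c=sum(C)/4;print('c',c)
print([np.linalg.norm(C[i]-C[(i+1)%4]) for i in range(4)])
ex=(C[0]-C[3])+(C[1]-C[2]);yaw=np.arctan2(ex[1],ex[0]);print('yaw',np.degrees(yaw))
B=np.array([[np.cos(yaw),np.sin(yaw)],[-np.sin(yaw),np.cos(yaw)]])
im=f['frame']
for n,lo,hi,roi,z in (('wheel',(105,100,50),(130,255,255),(370,200,415,275),.083),('red',(0,120,80),(8,255,255),(405,190,470,305),.08),('green',(50,60,40),(85,255,255),(405,190,470,305),.08),
  ('yred',(0,120,80),(8,255,255),(205,220,265,335),.08),('ygreen',(50,60,40),(85,255,255),(205,220,265,335),.08)):
    p,k=blob(im,lo,hi,roi);X=atz(f,p,z);print(n,p,k,np.round(X,4),'box',np.round(B@(X-c)[:2],4))
print('rim world',c[:2]+B.T@[0,.03],'camera',atz(f,(300,200),100)[:0],-f['R'].T@f['t'])
cv2.imwrite('pics/z.png',cv2.resize(im[150:340,330:500],None,fx=3,fy=3,interpolation=2))
E
```

```text
[ 0.6617 -0.1143  0.075 ]
[ 0.6233 -0.2455  0.075 ]
[ 0.4223 -0.1823  0.075 ]
[ 0.4628 -0.0516  0.075 ]
c [ 0.5425232  -0.14843322  0.075     ]
[np.float64(0.13671872797150006), np.float64(0.21062270098758853), np.float64(0.13679409120390917), np.float64(0.20851451285377118)]
yaw -17.472286109822516
wheel [392.99277457 238.12283237] 692 [ 0.5499 -0.1176  0.083 ] box [-0.0022  0.0316]
red [424.         276.11320755] 53 [ 0.4897 -0.164   0.08  ] box [-0.0457 -0.0307]
green [432.75091575 254.33333333] 273 [ 0.5234 -0.1789  0.08  ] box [-0.0091 -0.0348]
yred [225.54545455 301.16363636] 55 [0.4568 0.1469 0.08  ] box [-0.1704  0.2559]
ygreen [230.30601093 295.82513661] 183 [0.465  0.1393 0.08  ] box [-0.1603  0.2512]
rim world [ 0.55153053 -0.11981735] camera [] [ 0.46088723 -0.03777251  0.86306724]
```

View pics/z.png

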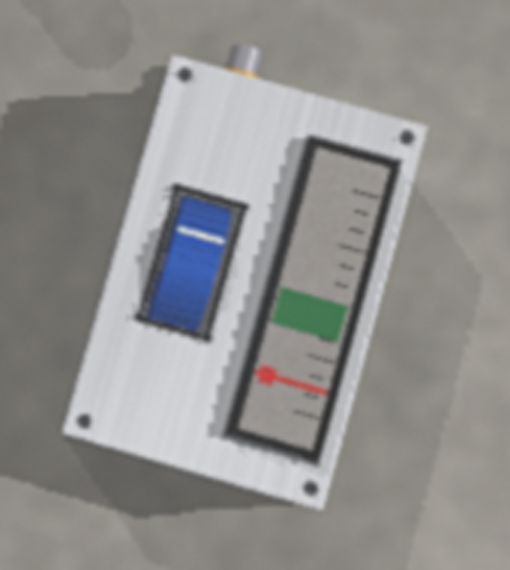

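The box measures 0.137 x 0.21 m, which matches the given size. Its yaw is about -17.5° and the rim is near (0.551, -0.119). The pointer needs to move about +36 mm. Next I'll shut the fingers, align the pad's width with the box x axis, and move above the start of the stroke.

servo_tool([
  [0,0.15,0.23,0,-20],
  [0,0.15,0.23,0,-39.4],
  [0,0.15,0.23,0,-39.4],
  [0,0.15,0.23,0,-39.4],
  [0,0.15,0.23,0,-39.4],
  [0,0.15,0.23,0,-39.4],
  [0,0.15,0.23,0,-39.4],
  [0,0.15,0.23,0,-39.4],
], force=40)

```text
clock: 1.22
position: [0.3876, -0.3432, 0.2315]
tcp_rot: [[0.956, -0.292, 0.002], [-0.292, -0.956, 0.003], [0.001, -0.003, -1.0]]
contact_force: [0.0, 0.2, -1.0]
grip_width: 0.0001
```

servo_tool([
  [0,0.15,0.235,0,0],
  [0,0.15,0.235,0,0],
  [0,0.15,0.235,0,0],
  [0,0.15,0.235,0,0],
  [0,0.15,0.235,0,0],
  [0,0.15,0.235,0,0],
  [0,0.15,0.235,0,0],
  [0,0.15,0.235,0,0],
])

```text
clock: 1.88
position: [0.5414, -0.0997, 0.2317]
tcp_rot: [[0.959, -0.282, 0.005], [-0.282, -0.959, 0.007], [0.003, -0.008, -1.0]]
contact_force: [-0.2, 0.7, 0.7]
grip_width: -0.0001
```

servo_tool([
  [0,-0.007,-0.015,-0.035,0],
  [0,-0.007,-0.015,-0.07,0],
  [0,-0.007,-0.015,-0.1,0],
  [0,-0.007,-0.015,-0.1,0],
  [0,-0.007,-0.015,-0.1,0],
])

```text
clock: 2.3
position: [0.5333, -0.115, 0.131]
tcp_rot: [[0.959, -0.282, 0.002], [-0.282, -0.959, 0.007], [-0.001, -0.007, -1.0]]
contact_force: [0.4, -0.0, 0.9]
grip_width: -0.0
```

```bash
python3 - <<'E'
from h import *
f=grab("wrist");s=f['state'];print(s['clock'],s['position'],s['contact_force'])
cv2.imwrite('pics/w1.png',f['frame'])
g=grab("side");cv2.imwrite('pics/s1.png',g['frame'])
E
```

```text
2.3 [ 0.53333925 -0.11495485  0.13104624] [ 0.36992452 -0.00514682  0.94714127]
```

View pics/w1.png

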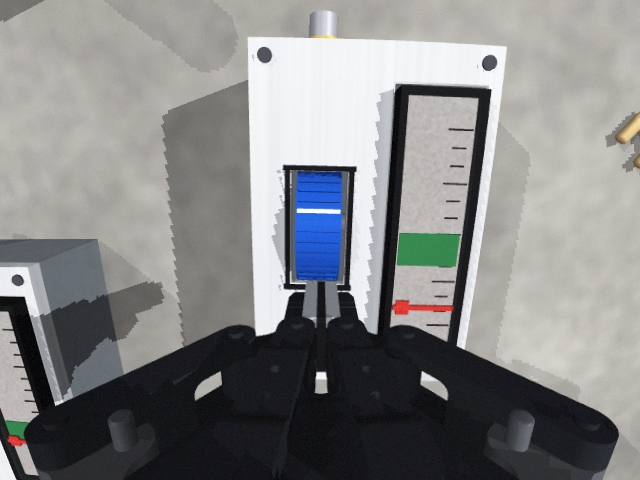

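View pics/s1.png

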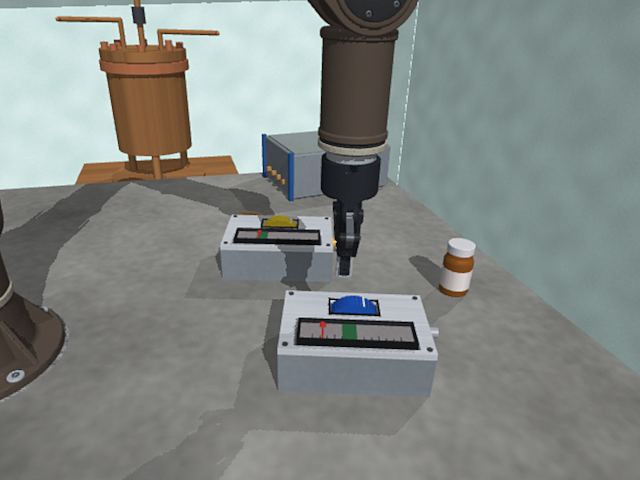

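The wrist view shows the shut fingers at about column 322, in line with the wheel at (319,225). The pointer is at about (425,308) and the band at about (428,249). I'll measure the gap and the wheel position from this view.

```bash
cat >> h.py <<'E'
yaw=np.radians(-17.5);c=np.array([.5425,-.1484])
B=np.array([[np.cos(yaw),np.sin(yaw)],[-np.sin(yaw),np.cos(yaw)]])
def tobox(X): return B@(np.array(X)[:2]-c)
E
python3 - <<'E'
from h import *
f=grab("wrist")
for n,p,z in (('ptr thin',(440,308),.078),('knob',(401,307.5),.078),('bandL',(399,249.5),.078),('bandR',(459,249.5),.078),('band bottom',(428,265.5),.078),('band top',(430,234),.078),('cornTL',(250,38),.075),('cornTR',(506,46),.075),('wheel slotTL',(285,167),.075),('slotTR',(355,167),.075),('slotBL',(285,289),.075),('slotBR',(352,289),.075)):
    print(n,np.round(tobox(atz(f,p,z)),4))
print('tcp',tobox(f['state']['position']))
E
```

```text
ptr thin [-0.0463 -0.0464]
knob [-0.0463 -0.0211]
bandL [-0.0078 -0.0167]
bandR [-0.007  -0.0537]
band bottom [-0.0177 -0.0355]
band top [ 0.0023 -0.0347]
cornTL [0.1086 0.0715]
cornTR [ 0.1087 -0.0687]
wheel slotTL [0.0398 0.0526]
slotTR [0.0406 0.0119]
slotBL [-0.0364  0.0532]
slotBR [-0.0354  0.0105]
tcp [-0.01668792  0.02971639]
```

servo_tool([
  [0,0.0006,0.002,-0.025,0.2],
  [0,0.0006,0.002,-0.04,0.2],
  [0,0.0006,0.002,-0.045,0.2],
  [0,0.0006,0.002,-0.048,0.2],
  [0,0.0006,0.002,-0.048,0.2],
  [0,0.0006,0.002,-0.048,0.2],
])

```text
clock: 2.95
position: [0.5371, -0.1132, 0.087]
tcp_rot: [[0.96, -0.279, 0.01], [-0.279, -0.96, 0.006], [0.007, -0.009, -1.0]]
contact_force: [-0.3, 0.4, -0.2]
grip_width: 0.0004
```

```bash
python3 - <<'E'
from h import *
g=grab("side");s=monitor.read_state();print(s['clock'],s['position'],tobox(s['position']),s['contact_force'],s['tau'])
cv2.imwrite('pics/s2.png',g['frame'][260:420,240:480].repeat(3,0).repeat(3,1))
E
```

```text
3.0 [ 0.53712812 -0.11315837  0.08700076] [-0.01572062  0.03199519] [-0.1961132   1.11359815  0.92624679] [-2.51862936e-02 -6.17982173e+01 -5.37920203e-01 -2.37774307e+01
 -7.83684809e-03 -1.98487714e-01  3.48371934e-03]
```

View pics/s2.png

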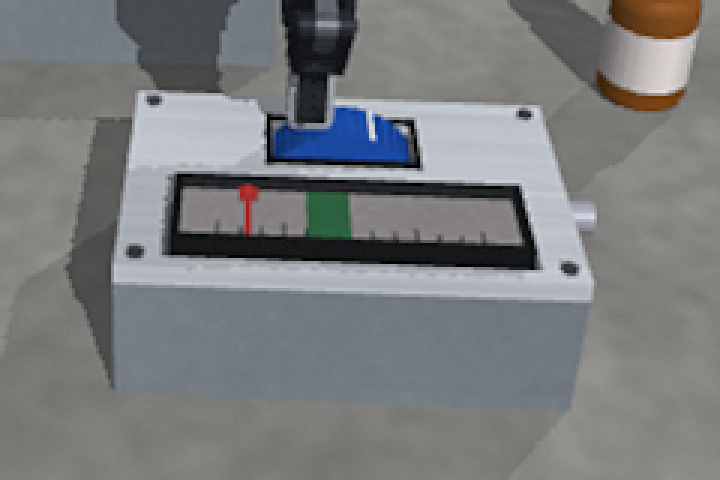

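servo_tool([
  [0,0,0,-0.003,0],
  [0,0,0,-0.005,0],
  [0,0,0,-0.005,0],
])

```text
clock: 3.25
position: [0.5377, -0.1134, 0.0823]
tcp_rot: [[0.96, -0.279, 0.011], [-0.279, -0.96, 0.006], [0.009, -0.009, -1.0]]
contact_force: [-0.9, -0.2, 5.2]
grip_width: -0.0001
```

servo_tool([
  [0,0.005,-0.0016,-0.0005,0],
  [0,0.011,-0.0034,-0.0005,0],
  [0,0.017,-0.0053,-0.0005,0],
  [0,0.023,-0.0072,-0.0005,0],
  [0,0.029,-0.0091,-0.0005,0],
  [0,0.034,-0.0107,-0.0005,0],
  [0,0.037,-0.0116,-0.0005,0],
  [0,0.037,-0.0116,-0.0005,0],
])

```text
clock: 3.92
position: [0.576, -0.1255, 0.0822]
tcp_rot: [[0.96, -0.279, 0.013], [-0.279, -0.96, 0.005], [0.011, -0.009, -1.0]]
contact_force: [2.2, -2.0, 3.4]
grip_width: -0.0004
```

```bash
python3 - <<'E'
from h import *
g=grab("side");s=monitor.read_state();print(s['clock'],s['position'],tobox(s['position']),s['contact_force'])
cv2.imwrite('pics/s3.png',g['frame'][260:420,240:480].repeat(3,0).repeat(3,1))
E
```

```text
3.9667 [ 0.57571124 -0.12535172  0.08214428] [0.02474337 0.03196835] [ 1.87471705 -2.46421122  3.72255795]
```

View pics/s3.png

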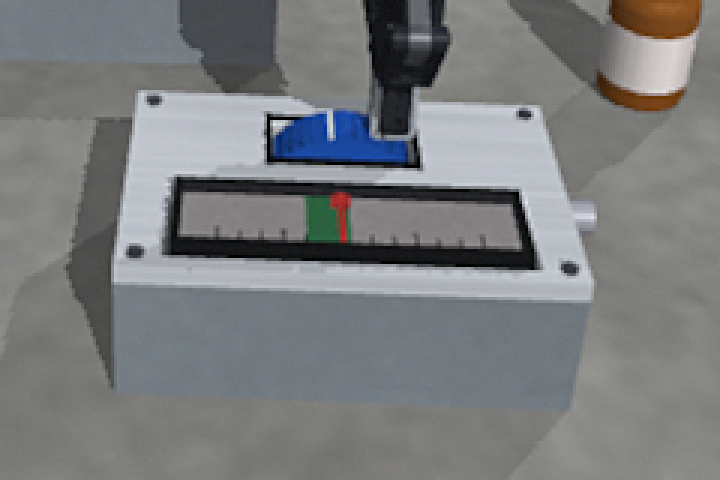

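The pointer moved with the finger and is inside the band, but about 6 mm beyond its middle. I'll draw back 6 mm while still pressing, then lift.

servo_tool([
  [0,-0.003,0.001,0,0],
  [0,-0.006,0.0018,0,0],
  [0,-0.006,0.0018,0,0],
  [0,-0.006,0.0018,0,0],
])

```text
clock: 4.3
position: [0.5691, -0.1233, 0.0823]
tcp_rot: [[0.96, -0.279, 0.012], [-0.279, -0.96, 0.006], [0.01, -0.009, -1.0]]
contact_force: [0.3, -0.8, 4.8]
grip_width: 0.0001
```

```bash
python3 - <<'E'
from h import *
g=grab("side");s=monitor.read_state();print(s['clock'],s['position'],tobox(s['position']),s['contact_force'])
cv2.imwrite('pics/s4.png',g['frame'][260:420,240:480].repeat(3,0).repeat(3,1))
E
```

```text
4.35 [ 0.56917069 -0.12331541  0.08220579] [0.01789321 0.03194363] [-0.10838223 -0.56102455  5.43544398]
```

View pics/s4.png

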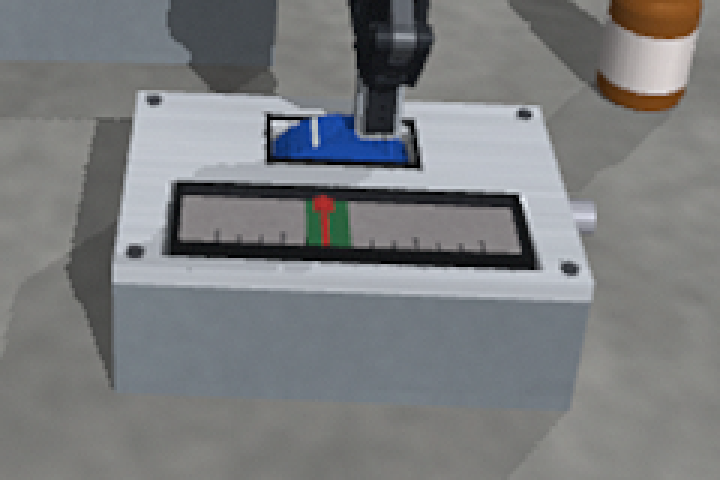

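The pointer is now at about 325, with the band spanning 307–350, so it is close to the middle. Next is a straight lift.

servo_tool([
  [0,0,0,0.015,0],
  [0,0,0,0.04,0],
  [0,0,0,0.08,0],
  [0,0,0,0.1,0],
  [0,0,0,0.1,0],
  [0,0,0,0.1,0],
])

```text
clock: 4.85
position: [0.5689, -0.123, 0.1827]
tcp_rot: [[0.96, -0.279, 0.013], [-0.279, -0.96, 0.006], [0.011, -0.009, -1.0]]
contact_force: [0.9, -0.1, -0.8]
grip_width: -0.0005
```

```bash
python3 - <<'E'
from h import *
g=grab("side");w=grab("wrist");t=grab("top");s=monitor.read_state();print(s['clock'],s['position'],s['contact_force'])
a=cv2.resize(g['frame'][200:420,200:480],(800,600),interpolation=2)[:,:]
cv2.imwrite('pics/s5.png',a);cv2.imwrite('pics/w5.png',w['frame'])
E
```

```text
5.0 [ 0.56778106 -0.12297311  0.18051217] [-0.14809613 -0.55817646 -1.18826023]
```

View pics/s5.png

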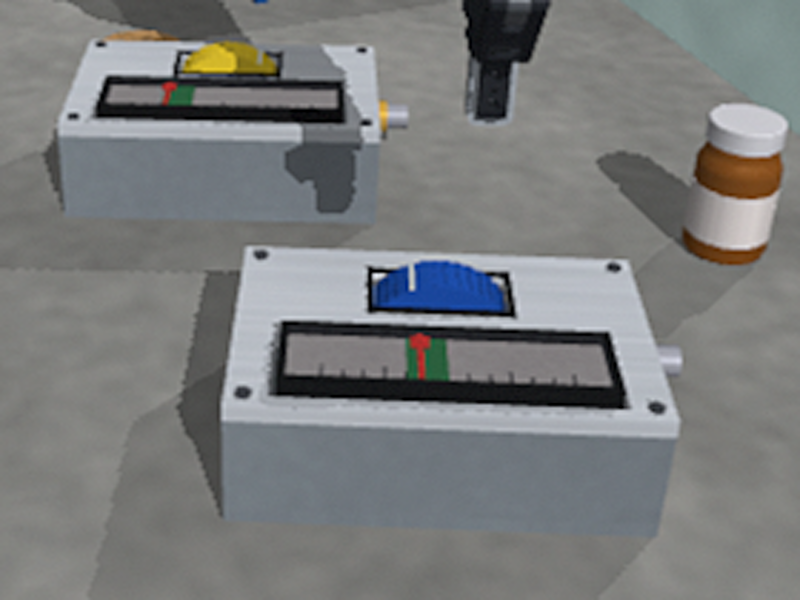

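View pics/w5.png

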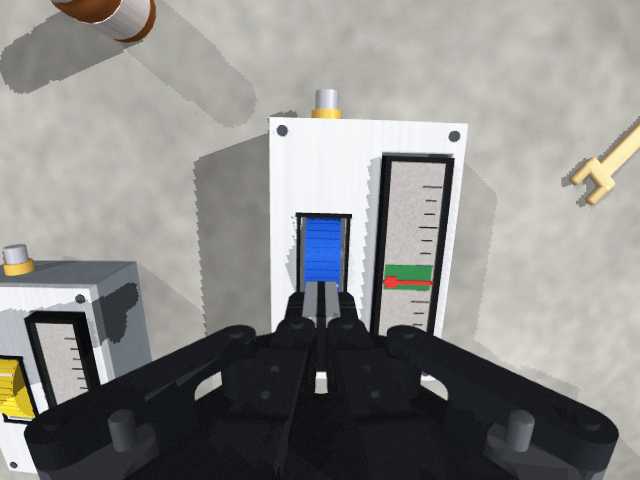

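The pointer reads 3 mm (side) to 4.5 mm (wrist) to the -x side of the band's middle, well inside the ±10 mm limit. I'll check once more that it isn't drifting, and that yellow is unchanged.

```bash
python3 - <<'E'
from h import *
f=grab("wrist");im=f['frame']
p,k=blob(im,(0,120,80),(8,255,255),(380,220,440,320));q,m=blob(im,(50,60,40),(85,255,255),(380,220,440,320))
for z in (.075,.08): print(p,k,tobox(atz(f,p,z)),tobox(atz(f,(408,277.5),z)))
t=grab("top")
for r in ((0,120,80),(8,255,255)),((50,60,40),(85,255,255)): print('yellow',blob(t['frame'],*r,(205,220,265,335)))
s0=grab("side");p=blob(s0['frame'],(0,120,80),(8,255,255),(290,310,420,350));print(p)
y=cv2.imread('pics/side0.png')
for im in (y,s0['frame']): print('yellow side',blob(im,(0,120,80),(8,255,255),(235,228,320,246)))
E
```

```text
[403.2114094  281.73154362] 298 [-0.01454608 -0.03190194] [-0.01094237 -0.03534689]
[403.2114094  281.73154362] 298 [-0.01261683 -0.03060585] [-0.00908572 -0.03398139]
yellow (array([225.58928571, 301.16071429]), 56)
yellow (array([230.29347826, 295.84782609]), 184)
(array([346.65384615, 327.55769231]), 52)
yellow side (array([258.5, 232.9]), 20)
yellow side (array([258.52380952, 232.76190476]), 21)
```

The pointer reads -3.6 mm from the band's middle, the yellow pointer is unchanged, and the robot is clear of everything, so I'm handing in the job.

```bash
python3 -c "
from plant import order
print(order.finish_job())"
```

```text
the job is handed in; nothing more can be done
None
```

The blue wheel's red pointer now stands inside the green band, and the job is handed in at about 5 s on the robot's clock. `finish_job()` gives no verdict, so these are my own last checks.

**What I did:** I pressed the blue rim about 5 mm with shut fingers and drew it about 40 mm along the box's +x. The pointer went about 6 mm past the band's middle, so I rolled it back about 7 mm. I then lifted the finger about 100 mm clear.

**Last checks:**
- **Blue pointer:** it is 3 to 4.5 mm to the -x side of the band's middle, against a limit of 10.5 mm. The side and wrist views agree to within about 1.5 mm.
- **Yellow pointer:** it has not moved, to within 0.2 pixel in both the top and side views.
- **Contact:** the fingers touch nothing, and the force reading is only about 1 N of noise.

**What disagreed:** the trained network placed the blue rim wrongly in the first top and side pictures and found none of the pointers or the band. I measured from the box corners and colours instead. The box position from the top and wrist cameras differed by 2–3 mm, which I allowed for.

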